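# Turn the printed tags over through the twist guide and tote them

## Task

The tag printer has dropped its finished tags printed side down in its catch tray. Turn each one over by dropping it through the twist guide (do not turn it over in the gripper), collect them from the guide's exit tray into the orange tote so that all lie flat in it with the blue printed side up, and then press the printer's green button all the way down to close the job. Do not knock over the mug or the jar.

Things in the scene. Friction and masses are not known exactly. Their poses are not given: they have to be found in the camera images.
- tag1: Loose flat plastic tag, 64 x 48 x 9 mm, 45 g. Origin at centre; own x along the 64 mm, y along the 48 mm. Own +z comes out of the plain white back, -z out of the printed face (blue with a yellow panel). A dark dot marks the +x end. Starts printed side down in the printer's catch tray; absent in some starts.
- tag2: Loose flat plastic tag, 64 x 48 x 9 mm, 45 g. Origin at centre; own x along the 64 mm, y along the 48 mm. Own +z comes out of the plain white back, -z out of the printed face (blue with a yellow panel). A dark dot marks the +x end. Starts printed side down in the printer's catch tray; absent in some starts.
- tag3: Loose flat plastic tag, 64 x 48 x 9 mm, 45 g. Origin at centre; own x along the 64 mm, y along the 48 mm. Own +z comes out of the plain white back, -z out of the printed face (blue with a yellow panel). A dark dot marks the +x end. Starts printed side down in the printer's catch tray; absent in some starts.
- tag4: Loose flat plastic tag, 64 x 48 x 9 mm, 45 g. Origin at centre; own x along the 64 mm, y along the 48 mm. Own +z comes out of the plain white back, -z out of the printed face (blue with a yellow panel). A dark dot marks the +x end. Starts printed side down in the printer's catch tray; absent in some starts.
- printer: Black desktop tag printer, fixed. Origin on the desk under the centre of its catch tray: 270 mm wide (x), reaching from -200 to 115 mm in y, floor 6 mm above the desk, a 12 mm high edge at +y only. The printer's body (360 x 300 mm, 192 mm high) stands beyond y = -200 mm. A 45 mm high pod at the tray's +x side carries the green job button.
- job_button (a joint): Green job button on the printer's pod: 0 up, 0.006 m fully pressed; it goes straight down, springs back, and takes 5 N to press fully. Over 0.004 counts as pressed.
- job_button_top (a point): Centre of the top face (30 mm across) of the green button, about 67 mm above the desk.
- guide: Fixed twist guide: a cage of polished steel rods on a green base, plus a dark exit tray. Origin on the desk below the top edge of its feed apron. A tag let go on the apron slides along the guide's own +y into the slot, falls through a twist, and slides out along own -x onto the exit tray within 1 s, turned over: its lower side is then up. Cage: own x -60 to 60, y -15 to 105 mm, 325 mm high.
- guide_mouth (a point): Middle of the feed apron, on its rods; axes as the guide's. The apron, open above, is 70 mm long and falls 55 degrees along own +y between side rods that narrow from 66 to 58 mm. Let go of a tag with its 64 mm side along own y (to 5 degrees), centred sideways to 5 mm, its centre about 40 to 60 mm straight above this point and 10 mm towards +y, level or tilted down up to 45 degrees along +y.
- exit_rest (a point): Point on the exit tray's plate (130 mm wide, 175 mm long, falling 12 degrees along the guide's -x; 14 mm stop at its low end, no side edges) under the centre of a tag that has come to rest against the stop, its 64 mm side along own x; axes as the guide's. Tags can stop a little aside or askew. Two fit in line.
- guide_middle (a point): Centre of the slot half way down the twist, about 180 mm above the desk.
- tote: Loose orange open tote, outside 300 x 165 x 50 mm (x, y, z), walls 4 mm, floor 4 mm; origin at the centre of its underside, 0.5 kg. Four tags fit side by side along its x.
- mug: White ceramic mug, 80 mm across, 90 mm high, origin under its centre: a bystander.
- jar: Amber glass jar, 64 mm across, 85 mm high, origin under its centre: a bystander.

How it is judged (in metres and radians):
On the way, in this order (a step that is already met when the one before it is completed fails the run):
1. a tag falls through the twisted slot of the guide (distance between any of tag1, tag2, tag3, tag4 and guide_middle below 0.05 m).
2. every tag lies in the tote, printed side up (x of tag1 in the frame of tote between -0.15 and 0.15 m and y of tag1 in the frame of tote between -0.082 and 0.082 m and z of tag1 in the frame of tote between 0 and 0.05 m and angle between each of tag1, tag2, tag3, tag4's own z axis and vertical above 2.6 rad and x of tag2 in the frame of tote between -0.15 and 0.15 m and y of tag2 in the frame of tote between -0.082 and 0.082 m and z of tag2 in the frame of tote between 0 and 0.05 m and x of tag3 in the frame of tote between -0.15 and 0.15 m and y of tag3 in the frame of tote between -0.082 and 0.082 m and z of tag3 in the frame of tote between 0 and 0.05 m and x of tag4 in the frame of tote between -0.15 and 0.15 m and y of tag4 in the frame of tote between -0.082 and 0.082 m and z of tag4 in the frame of tote between 0 and 0.05 m), for 0.2 s.
3. the green job button is pressed down (value of joint job_button above 0.004 m), for 0.05 s.
At the end, for the whole second after the job is handed in: Every tag present lies in the tote (centre inside its walls and below its rim), printed side up within about 30 degrees of flat, at rest and let go; the tote stands level on the desk; the green button was pressed (over 4 mm) after that and is released (all of step 2 and linear speed of each of tag1, tag2, tag3, tag4, tote below 0.02 m/s and angle between tote's own z axis and vertical below 0.1 rad and height (world z) of tote below 0.015 m and value of joint job_button below 0.002 m); the robot touches nothing.
It fails at once if a tag is turned over in the gripper: held by the fingers on edge (72 to 108 degrees from flat) ((contact force between the fingers and tag1 above 2 N and angle between tag1's own z axis and vertical between 1.26 and 1.88 rad) or (contact force between the fingers and tag2 above 2 N and angle between tag2's own z axis and vertical between 1.26 and 1.88 rad) or (contact force between the fingers and tag3 above 2 N and angle between tag3's own z axis and vertical between 1.26 and 1.88 rad) or (contact force between the fingers and tag4 above 2 N and angle between tag4's own z axis and vertical between 1.26 and 1.88 rad)).
It fails at once if the mug or the jar is knocked over (angle between any of mug, jar's own z axis and vertical above 0.7 rad).
Of tag1, tag2, tag3, tag4 only 3 to 4 are there at a start; the rules pass over those that are not, and their reading is None.
At some moment in a run one of tag1, tag2, tag3, tag4, tote may be knocked a few centimetres aside while the robot is not near it.
Once in a run the grip may slacken for a moment while it holds something.
It also fails if it takes over 210 s, if anything falls off the work surface, if the arm or the gripper's body presses on something with over 40 N, if the wrist force passes 120 N, or if a joint passes its speed limit or range.

## Robot

A 6-joint arm with a two-finger parallel gripper is mounted at the origin on the work surface. World frame = base frame: x ahead of the robot, y to its left, z up, the work surface at z = 0. Lengths are in m, angles in degrees, forces in N, time in s.
With the tool pointing down it reaches from about 0.3 to 0.825 m from the base axis. Payload 5.4 kg.
Tool frame: the origin (TCP) lies midway between the tips of the shut fingers; the grasp point (between the pads) lies 19 mm behind it (bot.grip_point_offset is the distance from the TCP to the grasp point, in m); z points along the fingers, y is the line along which they close (so a half turn about z gives the same grasp; the last joint's range is limited). The gripper opens to 92 mm and grips with 3 to 60 N. Pads are 20 mm wide; open, the fingers measure 128 mm over their backs; the gripper's body (75 mm by 189 mm) begins 69 mm behind the grasp point.
Start: joints at [58.035, 9.076, 91.501, -0, 79.423, -12.038], TCP at [0.196, 0.541, 0.215] pointing down, gripper open.
Joint ranges: [-166.64, 166.64], [-54.1, 131.32], [10.49, 154.53], [-73.88, 253.88], [9.74, 151.15], [-171.62, 171.62]. Speed limits (degrees/s): [147.25, 147.25, 180, 180, 180, 180].

## Interface

Orientations are given as [roll, pitch, yaw] about the fixed x, y, z axes, in that order (R = Rz(yaw) Ry(pitch) Rx(roll)).
In Python, from bench import bot, planner, imaging, workorder gives the robot as it stands. Calls block until the motion is done:
- bot.move_to(position, orientation): joint-space move of the TCP to a pose.
- bot.move_straight(position, v=0.15, orientation=None, stop_force=None): straight line of the TCP; orientation=None keeps the orientation; v is the mean speed in m/s. With stop_force (N) it stops when the force on the tool has changed by that much, and returns True; else False.
- bot.goto_joints(angles): joint-space move.
- bot.command_gripper(opening, grasp_force=None): finger opening in m; grasp_force is the grip in N (None keeps the last); returns when the fingers have stopped.
- bot.hold(seconds).
- planner.inverse_kinematics(position, orientation): joint angles nearest the present ones, or None.
- bot.observe(): the state.
- imaging.read_camera(name): name is "scene" or "side" or "wrist"; returns a dict with "frame" (480x640x3 uint8, red, green, blue), "depth" (480x640 float32, m along the optical axis (not along the pixel's ray), 0 where there is no reading), "fx", "fy", "cx", "cy" (pixels), "pose" (4x4, takes a point from camera to world coordinates). Camera axes: x right, y down, z forward; pixel columns grow to the right and rows downward; lengths in m; the calibration is good to about 2 mm. The wrist camera is an equidistant fisheye: a pixel r from the principal point sees the ray r / f radians off the axis. A picture is of the moment at which its call begins.
A pose or a line that the arm cannot do raises bot.MotionError and nothing moves.
- workorder.job_done(): hands the job in; it is judged then, once.
The state is a dict: "time_s": time; "joint_positions": joint angles; "dq": joint speeds; "joint_torque": joint torques, N m; "ee_pos": TCP position; "tcp_rot": TCP orientation; "ft_force": force on the tool from outside, world axes, zero at the start; "torque": the same for the moment, N m; "opening": finger opening in m; "gripper_force": force on a finger pad.
Only numpy, scipy, OpenCV 4.12 (cv2) and the standard library are available. Lean on these libraries where they do the work, as an engineer would, in place of code of your own. Each camera call takes 0.05 s, during which the arm holds its last target. There are 200 camera calls.

## Working session

There is one attempt and no reset: what is moved stays moved. The work goes in short steps, each a Python script; the robot and the scene stay as the last script left them, time stands still between calls to the robot, and variables do not carry over. Pictures are saved under pics/ and viewed, at most 14 in all, crops included, and the job is handed in when it is done.

```bash
ls; mkdir -p pics; python3 - <<'E'
from bench import bot, planner, imaging, workorder
import cv2, numpy as np
for n in ("scene","side","wrist"):
    c=imaging.read_camera(n)
    cv2.imwrite(f"pics/{n}0.png",c["frame"][:,:,::-1]); np.savez(f"pics/{n}0.npz",**c)
    print(n,c["fx"],c["cx"],c["cy"],np.round(c["pose"],3).tolist())
print(bot.observe())
E
```

```text
pics
scene 559.8960833945602 323.33364712626883 238.92377956538593 [[0.391, 0.564, -0.728, 1.33], [0.92, -0.233, 0.314, -0.335], [0.007, -0.792, -0.61, 0.808], [0.0, 0.0, 0.0, 1.0]]
side 570.9059136843161 324.9391955634697 233.88452814677433 [[-0.999, -0.027, 0.018, 0.57], [-0.032, 0.658, -0.753, 0.883], [0.008, -0.753, -0.658, 0.96], [0.0, 0.0, 0.0, 1.0]]
wrist 371.64829954431775 316.8045769826745 238.91572770418912 [[0.341, 0.908, 0.245, 0.126], [0.94, -0.329, -0.091, 0.566], [-0.002, 0.261, -0.965, 0.384], [0.0, 0.0, 0.0, 1.0]]
{'time_s': 0.15, 'joint_positions': array([ 5.80358449e+01,  9.10482713e+00,  9.15541172e+01, -2.21561800e-04,
        7.94242425e+01, -1.20356754e+01]), 'dq': array([ 0.05167945, -0.16578364, -0.1793164 , -0.04090526,  0.00456827,
        0.02525936]), 'joint_torque': array([-2.42661281e-04, -3.85917556e+01, -3.22434425e+01,  7.01389974e-02,
        3.51477787e-02, -1.10594492e-04]), 'ee_pos': array([0.19572688, 0.54015034, 0.21385345]), 'tcp_rot': array([-1.79918596e+02, -1.71332124e-02,  1.60071549e+02]), 'ft_force': array([-0.48951678,  0.4521375 , -0.17939684]), 'torque': array([ 0.04539992,  0.03112699, -0.02595584]), 'gripper_force': 0.0, 'opening': 0.09190725819195894}
```

View pics/scene0.png

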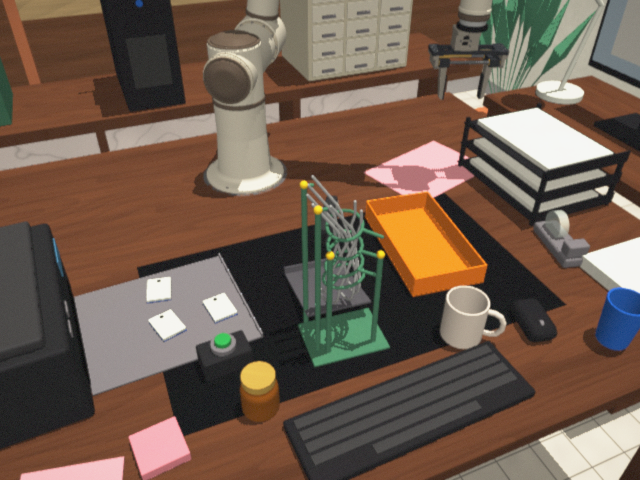

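View pics/side0.png

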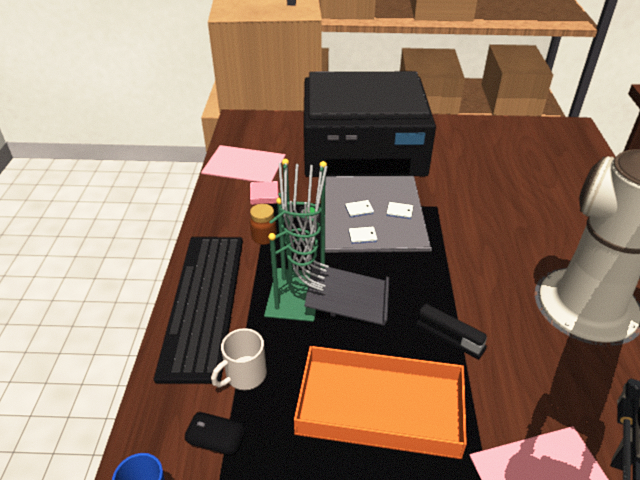

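Three tags lie white side up on the printer tray: scene (158,288), (220,306), (167,324); side (360,208), (400,210), (362,235). The button is at scene (222,341), the tote at (425,240), and the exit tray extends towards the robot, at side (347,293). I'll measure these next.

```bash
cat > h.py <<'E'
import cv2, numpy as np
from bench import bot, planner, imaging, workorder
def cloud(c):
    v,u=np.mgrid[:480,:640]; d=c["depth"]
    P=np.stack([(u-c["cx"])/c["fx"]*d,(v-c["cy"])/c["fy"]*d,d],-1)
    W=P@c["pose"][:3,:3].T+c["pose"][:3,3]; W[d==0]=np.nan; return W
def ray(c,uv,z):
    uv=np.atleast_2d(uv).astype(float)
    r=np.c_[(uv[:,0]-c["cx"])/c["fx"],(uv[:,1]-c["cy"])/c["fy"],np.ones(len(uv))]@c["pose"][:3,:3].T
    o=c["pose"][:3,3]; return o+r*((z-o[2])/r[:,2])[:,None]
def hsv(c): return cv2.cvtColor(c["frame"],cv2.COLOR_RGB2HSV)
def blobs(m,amin=8):
    n,l,s,ce=cv2.connectedComponentsWithStats(m.astype(np.uint8))
    return [(l==i) for i in range(1,n) if s[i,4]>=amin]
def rect(xy):
    (c,(w,h),a)=cv2.minAreaRect((np.asarray(xy)*1000).astype(np.float32))
    if w<h: w,h,a=h,w,a+90
    return np.array(c)/1000,w,h,(a+90)%180-90
E
cat > m.py <<'E'
from h import *
for n in ("scene","side"):
    c=dict(np.load(f"pics/{n}0.npz")); W=cloud(c); H=hsv(c); h,s,v=[H[...,i].astype(int) for i in range(3)]
    X,Y,Z=W[...,0],W[...,1],W[...,2]
    print("==",n)
    for b in blobs((h>22)&(h<34)&(s>170)&(v>140)&(Z>.12)): print("knob",np.round(np.nanmedian(W[b],0),3),b.sum())
    for b in blobs((s<60)&(v>150)&(Z>0.006)&(Z<.03)&(Y<0)&(X>.2)&(X<.8),60):
        b=cv2.morphologyEx(b.astype(np.uint8),cv2.MORPH_CLOSE,np.ones((5,5)))>0
        vv,uu=np.nonzero(b); r=rect(ray(c,np.c_[uu,vv],.015)[:,:2]); print("tag",[np.round(q,4) for q in r],b.sum(),np.nanmedian(Z[b]))
    for b in blobs((h>45)&(h<75)&(s>120)&(Z>.05)&(Z<.085)&(Y<0),20): print("button",np.round(np.nanmedian(W[b],0),4),b.sum())
    for b in blobs((h>5)&(h<20)&(s>200)&(v>120)&(Z<.06)&(Z>.04)&(Y>0),100)[:3]: r=rect(W[b][:,:2]);print("toterim",[np.round(q,4) for q in r],b.sum())
    for b in blobs((h>45)&(h<85)&(s>90)&(Z<.03)&(Z>-.01),200): r=rect(W[b][:,:2]);print("base",[np.round(q,4) for q in r],np.nanmedian(Z[b]))
    for b in blobs((s<90)&(v<110)&(Z>.012)&(Z<.12)&(Y>-.2)&(Y<.25)&(X>.25)&(X<.8),150):
        p=W[b]; r=rect(p[:,:2]); print("dark",[np.round(q,4) for q in r],b.sum(),np.round([p[:,2].min(),p[:,2].max()],3))
    for nm,m in (("mug",(s<60)&(v>110)&(Z>.03)&(Z<.1)&(Y>0)&(X>.6)),("jar",(s>90)&(Z>.02)&(Z<.1)&(Y<0)&(X>.7)),("highcage",(Z>.11)&(Z<.36)&(Y>-.2)&(Y<.3)&(X>.4)&(X<.85))):
        if m.any(): p=W[m]; print(nm,np.round(np.percentile(p,[2,50,98],axis=0),3).tolist())
E
python3 m.py
```

```text
== scene
knob [ 0.604 -0.058  0.323] 38
knob [ 0.679 -0.065  0.323] 49
knob [ 0.692 -0.048  0.238] 43
knob [0.7   0.041 0.218] 51
tag [array([ 0.4024, -0.2996]), np.float64(90.3421), np.float64(71.8806), np.float64(-5.2495)] 777 0.012998673604427968
tag [array([ 0.4981, -0.2048]), np.float64(89.5297), np.float64(55.7759), np.float64(9.599)] 701 0.013487200459724458
tag [array([ 0.4652, -0.4015]), np.float64(93.5049), np.float64(35.0298), np.float64(4.497)] 238 0.00606154583813634
tag [array([ 0.5042, -0.314 ]), np.float64(101.326), np.float64(51.468), np.float64(16.1457)] 764 0.013712252214399367
tag [array([ 0.4352, -0.4347]), np.float64(58.7374), np.float64(24.3599), np.float64(-0.247)] 162 0.005975543421757823
tag [array([ 0.548 , -0.4141]), np.float64(60.2389), np.float64(23.4859), np.float64(13.314)] 160 0.006135421831847676
tag [array([ 0.5853, -0.4286]), np.float64(56.6762), np.float64(30.3814), np.float64(-5.4335)] 200 0.006085193942143519
button [ 0.6445 -0.2312  0.0654] 188
toterim [array([0.4786, 0.2762]), np.float64(305.9588), np.float64(168.9383), np.float64(-6.8806)] 99
[... 1308 characters left out ...]
0.0679] 20
base [array([ 0.6618, -0.0161]), np.float64(181.6199), np.float64(113.8772), np.float64(85.9228)] 0.005990721914937047
dark [array([0.5404, 0.0112]), np.float64(177.9384), np.float64(137.3936), np.float64(-4.8592)] 3132 [0.012 0.118]
dark [array([0.7962, 0.0596]), np.float64(176.6528), np.float64(7.4342), np.float64(89.9835)] 161 [0.012 0.022]
dark [array([0.325 , 0.1104]), np.float64(149.8255), np.float64(37.0803), np.float64(-33.5529)] 1423 [0.012 0.058]
mug [[0.611, 0.031, 0.032], [0.742, 0.224, 0.066], [0.792, 0.266, 0.091]]
jar [[0.71, -1.003, 0.022], [0.795, -0.981, 0.062], [1.001, -0.168, 0.098]]
highcage [[0.596, -0.06, 0.116], [0.65, -0.008, 0.214], [0.698, 0.048, 0.324]]
```

```bash
python3 - <<'E'
import cv2
a=cv2.imread("pics/scene0.png")[160:380,260:500]; b=cv2.imread("pics/side0.png")[150:370,240:480]
cv2.imwrite("pics/crop1.png",cv2.resize(cv2.hconcat([a,b]),(800,367),interpolation=2))
E
```

```text
(no output)
```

View pics/crop1.png

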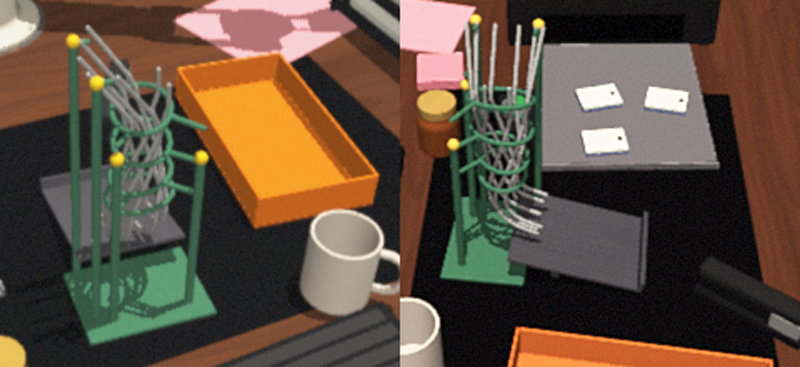

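The crop shows the apron rods fanning at the top between the two front knobs, with the exit tray sloping towards the robot and empty. The guide's yaw is about -5°. Next I'll fit the apron from the clouds, check that the planned poses are reachable, and take a wrist look from above.

```bash
cat >> h.py <<'E'
GY=np.radians(-5.1); G0=np.array([.6415,-.0615])   # knob midpoint, guide yaw
def own(W):
    d=W[...,:2]-G0; c,s=np.cos(GY),np.sin(GY)
    return np.stack([d[...,0]*c+d[...,1]*s,-d[...,0]*s+d[...,1]*c,W[...,2]],-1)
def world(p):
    c,s=np.cos(GY),np.sin(GY); p=np.asarray(p,float)
    return np.array([G0[0]+p[0]*c-p[1]*s,G0[1]+p[0]*s+p[1]*c,p[2]])
E
python3 - <<'E'
from h import *
for p,y in (((.645,-.03,.42),85),((.645,-.03,.42),-95),((.64,-.1,.46),-95),((.51,-.31,.01),18),((.4,-.305,.01),-10),((.49,0,.03),-5),((.49,0,.42),-5),((.55,.01,.05),-5),((.38,.28,.02),-5),((.58,.27,.02),-5),((.638,-.23,.06),0)):
    q=planner.inverse_kinematics(p,[180,0,y]); print(p,y,None if q is None else np.round(q))
for n in ("scene","side"):
    c=dict(np.load(f"pics/{n}0.npz")); W=cloud(c); H=hsv(c); O=own(W)
    m=(H[...,1]<50)&(O[...,2]>.2)&(O[...,2]<.36)&(abs(O[...,0])<.06)&(O[...,1]>-.04)&(O[...,1]<.12)
    P=O[m]; print(n,len(P))
    for lo in np.arange(.2,.34,.01):
        q=P[(P[:,2]>=lo)&(P[:,2]<lo+.01)]
        if len(q): print(round(lo,2),len(q),"x",np.round(np.percentile(q[:,0],[0,25,50,75,100])*1000),"y",np.round(np.percentile(q[:,1],[0,25,50,75,100])*1000))
c=dict(np.load("pics/side0.npz")); O=own(cloud(c)); H=hsv(c)
m=(H[...,1]<90)&(H[...,2]<110)&(O[...,0]>-.22)&(O[...,0]<-.07)&(O[...,2]>.012)&(O[...,1]>-.04)&(O[...,1]<.14)
P=O[m]; x=P[:,0]
for lo in np.arange(-.22,-.07,.01):
    q=P[(x>=lo)&(x<lo+.01)]
    if len(q): print("tray",round(lo,2),len(q),"y",np.round(np.percentile(q[:,1],[1,99]),3),"z",np.round(np.percentile(q[:,2],[5,50,95]),4))
bot.move_to([.5,.15,.46],[180,0,-95]); bot.move_to([.63,-.09,.46],[180,0,-95]); bot.hold(.3)
w=imaging.read_camera("wrist"); np.savez("pics/w1.npz",**w); cv2.imwrite("pics/w1.png",w["frame"][:,:,::-1]); print(np.round(w["pose"],3).tolist(), bot.observe()["time_s"])
E
```

```text
(0.645, -0.03, 0.42) 85 [-13.  18.  58.   0. 104.  -8.]
(0.645, -0.03, 0.42) -95 None
(0.64, -0.1, 0.46) -95 [-20.  20.  52.  -0. 109. 165.]
(0.51, -0.31, 0.01) 18 [-43.  26.  96.  -0.  58.  29.]
(0.4, -0.305, 0.01) -10 [-51.  14. 111.  -0.  55.  49.]
(0.49, 0, 0.03) -5 [-14.  10. 113.  -0.  57.  81.]
(0.49, 0, 0.42) -5 [-14.  -6.  84.  -0. 102.  81.]
(0.55, 0.01, 0.05) -5 [-12.  16. 103.  -0.  61.  83.]
(0.38, 0.28, 0.02) -5 [ 22.   9. 116.  -0.  55. 117.]
(0.58, 0.27, 0.02) -5 [ 14.  30.  88.  -0.  62. 109.]
(0.638, -0.23, 0.06) 0 [-30.  32.  80.  -0.  68.  60.]
scene 1085
0.2 55 x [-36. -29.   6.  18.  49.] y [22. 55. 69. 72. 85.]
0.21 99 x [-38. -27.  16.  26.  36.] y [40. 47. 59. 72. 81.]
0.22 80 x [-33. -27.   9.  26.  30.] y [42. 50. 63. 74. 80.]
0.23 54 x [-34. -17.  26.  28.  30.] y [44. 53. 65. 69. 82.]
0.24 64 x [-37. -19. -15.  12.  31.] y [36. 46. 56. 78. 83.]
0.25 106 x [-43. -32.  -4.  24.  34.] y [37. 49. 56. 80. 85.]
0.26 104 x [-39. -33.  11.  28.  34.] y [30. 44. 51. 64. 92.]
0.27 109 x [-43. -35.  11.  30.  36.] y [23. 37. 52. 60. 86.]
0.28 105 x [-43. -34.  12.  
[... 1353 characters left out ...]
33 0.0155]
tray -0.17 173 y [-0.     0.129] z [0.0123 0.0148 0.0176]
tray -0.16 197 y [-0.001  0.128] z [0.013  0.0162 0.0196]
tray -0.15 199 y [0.    0.129] z [0.0152 0.0185 0.0215]
tray -0.14 197 y [0.002 0.128] z [0.0174 0.0206 0.0239]
tray -0.13 202 y [0.001 0.128] z [0.0193 0.0226 0.0261]
tray -0.12 197 y [-0.001  0.129] z [0.0211 0.0246 0.029 ]
tray -0.11 200 y [-0.002  0.128] z [0.0236 0.0271 0.0301]
tray -0.1 200 y [-0.001  0.129] z [0.0255 0.0288 0.0323]
tray -0.09 204 y [0.001 0.128] z [0.0277 0.0312 0.0344]
tray -0.08 202 y [-0.003  0.129] z [0.0302 0.0333 0.0366]
[[-0.996, 0.085, 0.023, 0.623], [0.088, 0.962, 0.26, -0.163], [0.0, 0.261, -0.965, 0.63], [0.0, 0.0, 0.0, 1.0]] 7.7083
```

View wrist.

View pics/w1.png

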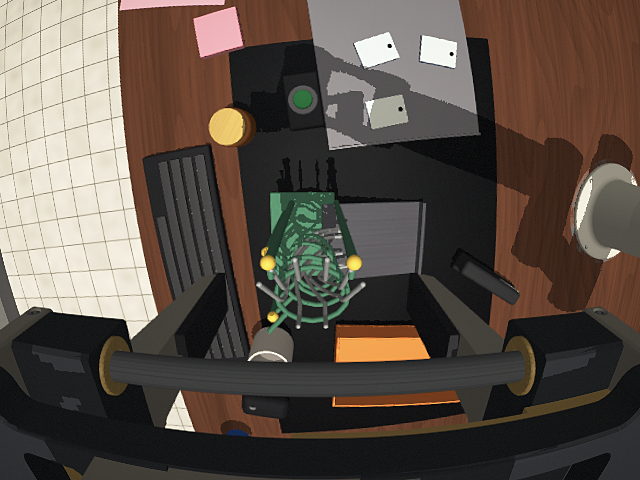

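The wrist view shows the knobs at (268,263) and (354,263), with the apron rod tips symmetric about column 311. The tags are at (376,49), (438,51) and (388,111), and one is shadowed by the arm. I'll add fisheye helpers, then pick and drop the first tag.

```bash
cat >> h.py <<'E'
def fray(c,uv,z):
    uv=np.atleast_2d(uv).astype(float); d=uv-[c["cx"],c["cy"]]; r=np.hypot(*d.T)+1e-9; t=r/c["fx"]
    k=np.c_[d/r[:,None]*np.sin(t)[:,None],np.cos(t)]@c["pose"][:3,:3].T
    o=c["pose"][:3,3]; zz=np.broadcast_to(z,len(uv)); return o+k*((zz-o[2])/k[:,2])[:,None]
def wtags(mask_fn,z,box,tilt=None):
    """rectangles (centre,w,h,yaw) of tag-size blobs seen by the wrist camera, top face at z"""
    c=imaging.read_camera("wrist"); m=mask_fn(hsv(c).astype(int)).astype(np.uint8)
    m=cv2.morphologyEx(m,cv2.MORPH_CLOSE,np.ones((5,5))); out=[]
    for b in blobs(m,150):
        v,u=np.nonzero(b); p=fray(c,np.c_[u,v],z)[:,:2]; r=rect(p)
        if box[0]<r[0][0]<box[1] and box[2]<r[0][1]<box[3] and 54<r[1]<80 and 40<r[2]<64: out.append(r)
    return out,c
white=lambda H:(H[...,1]<45)&(H[...,2]>135)
T=lambda: round(bot.observe()["time_s"],1)
E
python3 - <<'E'
from h import *
w=dict(np.load("pics/w1.npz"))
print("knobs",fray(w,[[268,263],[354,263]],.322).round(4).tolist(),"tips",own(fray(w,[[258,290],[365,288]],.322)).round(4).tolist())
bot.move_to([.43,-.27,.28],[180,0,0]); bot.hold(.2)
r,c=wtags(white,.015,(.25,.62,-.45,-.1))
for q in r: print([np.round(a,4) for a in q])
cv2.imwrite("pics/w2.png",c["frame"][:,:,::-1]); print(T())
E
```

```text
knobs [[0.6745, -0.0619, 0.322], [0.5991, -0.0553, 0.322]] tips [[0.0432, 0.0285, 0.322], [-0.0536, 0.0263, 0.322]]
9.8
```

View pics/w2.png

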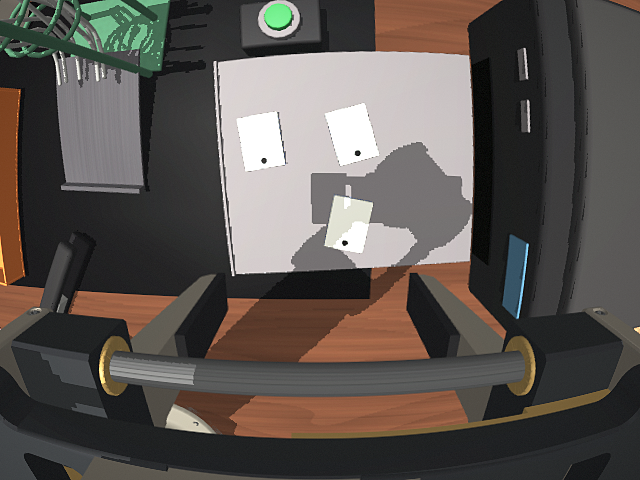

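The wrist view shows three tags at (261,141), (352,134) and (348,223); the third lies in shadow. The bright tray defeats the colour mask, so I'll segment by depth height instead.

```bash
cat >> h.py <<'E'
def wcloud(c):
    v,u=np.mgrid[:480,:640]; d=np.stack([u-c["cx"],v-c["cy"]],-1); r=np.hypot(d[...,0],d[...,1])+1e-9; t=r/c["fx"]
    k=np.dstack([d/r[...,None]*np.tan(t)[...,None],np.ones_like(r)])*c["depth"][...,None]
    W=k@c["pose"][:3,:3].T+c["pose"][:3,3]; W[c["depth"]==0]=np.nan; return W
def trays(c=None):
    """tags on the printer tray, by height"""
    c=c or imaging.read_camera("wrist"); W=wcloud(c)
    m=(W[...,2]>.0108)&(W[...,2]<.022)&(W[...,0]>.3)&(W[...,0]<.6)&(W[...,1]<-.15)&(W[...,1]>-.45)
    out=[]
    for b in blobs(cv2.morphologyEx(m.astype(np.uint8),cv2.MORPH_OPEN,np.ones((3,3))),150):
        v,u=np.nonzero(b); r=rect(fray(c,np.c_[u,v],.015)[:,:2])
        if 54<r[1]<80 and 40<r[2]<64: out.append(r)
    return sorted(out,key=lambda r:-r[0][1])
MX,MY,MZ=-.0045,.020,.284
def pick_tray(r):
    (x,y),_,_,a=r
    bot.command_gripper(.068,20); bot.move_to([x,y,.10],[180,0,a])
    bot.move_straight([x,y,.0095],.12,stop_force=8); bot.command_gripper(.03,20); bot.hold(.15)
    o=bot.observe(); print("held",round(o["opening"],4),round(o["gripper_force"],1),o["ee_pos"].round(4))
    bot.move_straight([x,y,.2],.25); return o["opening"]>.042
def drop():
    p=world([MX,MY+.010,MZ+.047]); yaw=np.degrees(GY)+90
    bot.move_to([.47,-.22,.40],[180,0,yaw]); bot.move_to([p[0],p[1],.42],[180,0,yaw])
    print("opening before drop",round(bot.observe()["opening"],4))
    bot.move_straight(p,.2); bot.hold(.3); bot.command_gripper(.064); 
E
python3 - <<'E'
from h import *
r=trays()
for q in r: print([np.round(a,4) for a in q])
if r and pick_tray(r[0]):
    drop(); bot.hold(1.0)
    s=imaging.read_camera("side"); cv2.imwrite("pics/s1.png",cv2.resize(s["frame"][140:360,200:480,::-1],(800,628))[:600])
print(T())
E
```

```text
[array([ 0.5032, -0.2044]), np.float64(64.3744), np.float64(48.6425), np.float64(8.6789)]
[array([ 0.4032, -0.3077]), np.float64(65.282), np.float64(48.9944), np.float64(-10.6772)]
[array([ 0.5107, -0.3106]), np.float64(64.5593), np.float64(48.8103), np.float64(16.0668)]
held 0.0475 20.0 [ 0.5036 -0.2046  0.0101]
opening before drop 0.0474
18.2
```

View pics/s1.png

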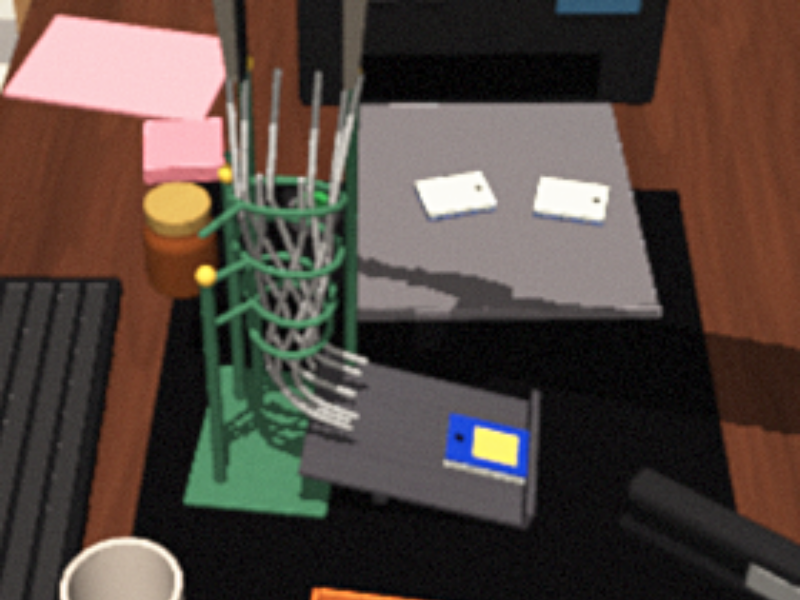

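The tag slid out blue side up and is resting by the stop at (487,450) in the crop. Next I'll pick it with the tool tilted 12° to match the plate and place it in the tote.

```bash
cat >> h.py <<'E'
plate=lambda ox: .0148+.2126*(ox+.165)
blue=lambda H:((H[...,0]>100)&(H[...,0]<130)&(H[...,1]>130)&(H[...,2]>50))|((H[...,0]>22)&(H[...,0]<36)&(H[...,1]>90)&(H[...,2]>80))
def exit_tags():
    c=imaging.read_camera("wrist"); m=cv2.morphologyEx(blue(hsv(c).astype(int)).astype(np.uint8),cv2.MORPH_CLOSE,np.ones((5,5))); out=[]
    for b in blobs(m,150):
        v,u=np.nonzero(b); uv=np.c_[u,v]; z=np.full(len(uv),.03)
        for _ in range(4): p=fray(c,uv,z); z=plate(own(p)[:,0])+.009*np.cos(np.radians(12))
        r=rect(p[:,:2]); o=own(np.r_[r[0],0])
        if -.26<o[0]<-.04 and -.04<o[1]<.17: out.append(r)
    return sorted(out,key=lambda r:r[0][0]),c
def see_exit():
    q=bot.observe()["ee_pos"]
    if q[2]<.38: bot.move_straight([q[0],q[1],.42],.3)
    bot.move_to([.46,.01,.40],[180,0,-5]); bot.move_to([.42,.01,.27],[180,0,-5]); bot.hold(.15); return exit_tags()
def pick_exit(r):
    (x,y),_,_,a=r; z=plate(own(np.array([x,y,0]))[0])+.0045; n=np.array([-np.sin(.209)*np.cos(GY),-np.sin(.209)*np.sin(GY),np.cos(.209)])
    tgt=np.array([x,y,z])+n*-.0005; R=[180,-12,a]
    bot.command_gripper(.068,20); bot.move_to(tgt+n*.09,R)
    print("touch",bot.move_straight(tgt,.1,stop_force=8)); bot.command_gripper(.03,20); bot.hold(.15)
    o=bot.observe(); print("held",round(o["opening"],4),round(o["gripper_force"],1),o["ee_pos"].round(4))
    bot.move_straight(o["ee_pos"]+[-.01,0,.13],.25); return o["opening"]>.042
def see_tote():
    bot.move_to([.40,.25,.30],[180,0,-5]); bot.hold(.15); c=imaging.read_camera("wrist"); W=wcloud(c); H=hsv(c)
    m=(H[...,0]>4)&(H[...,0]<20)&(H[...,1]>150)&(W[...,2]>.042)&(W[...,2]<.058)&(W[...,1]>.08)
    r=rect(W[m][:,:2]); print("tote",[np.round(a,4) for a in r],m.sum())
    cv2.imwrite(f"pics/tote{T()}.png",c["frame"][:,:,::-1]); return r
def place(r,dx,dy=0):
    t=np.radians(r[3]); p=r[0]+[dx*np.cos(t)-dy*np.sin(t),dx*np.sin(t)+dy*np.cos(t)]; R=[180,0,r[3]]
    bot.move_to([*p,.13],R); print("opening",round(bot.observe()["opening"],4))
    bot.move_straight([*p,.0105],.12,stop_force=6); bot.command_gripper(.062); bot.hold(.1); bot.move_straight([*p,.16],.25)
E
python3 - <<'E'
from h import *
r,c=see_exit(); cv2.imwrite("pics/e1.png",c["frame"][:,:,::-1])
for q in r: print([np.round(a,4) for a in q], own(np.r_[q[0],0]).round(3))
if len(r)==1 and pick_exit(r[0]):
    t=see_tote()
    print(T())
E
ls pics
```

```text
[array([0.4901, 0.0158]), np.float64(62.3234), np.float64(48.159), np.float64(-4.9024)] [-0.158  0.064  0.   ]
touch False
held 0.0472 20.0 [0.4905 0.0158 0.0208]
tote [array([0.4773, 0.2778]), np.float64(300.3033), np.float64(166.2951), np.float64(-6.8517)] 2014
25.5
crop1.png
e1.png
s1.png
scene0.npz
scene0.png
side0.npz
side0.png
tote25.5.png
w1.npz
w1.png
w2.png
wrist0.npz
wrist0.png
```

The grasp worked and the tote measures correctly. I'll place this tag and then run the second one with checks.

```bash
cat >> h.py <<'E'
def see_tray():
    q=bot.observe()["ee_pos"]; bot.move_straight([q[0],q[1],.3],.3)
    bot.move_to([.40,-.05,.36],[180,0,0]); bot.move_to([.43,-.27,.28],[180,0,0]); bot.hold(.15); r=trays(); print("tray",[np.round(np.r_[q[0],q[1:]],3).tolist() for q in r]); return r
E
python3 - <<'E'
from h import *
place((np.array([.4773,.2778]),0,0,-6.85),.095)
r=see_tray()
if pick_tray(r[0]):
    drop(); bot.hold(1.0); e,c=see_exit()
    for q in e: print([np.round(a,4) for a in q], own(np.r_[q[0],0]).round(3))
    if len(e)==1 and e[0][2]>40 and pick_exit(e[0]):
        t=see_tote(); place(t,0)
print(T())
E
ls pics|grep tote
```

```text
opening 0.0475
tray [[0.403, -0.308, 65.103, 49.013, -10.28], [0.511, -0.311, 64.867, 49.094, 16.126]]
held 0.0475 20.0 [ 0.4034 -0.308   0.01  ]
opening before drop 0.0475
[array([0.4899, 0.0126]), np.float64(62.5644), np.float64(48.6872), np.float64(-5.8019)] [-0.158  0.06   0.   ]
touch False
held 0.0474 20.0 [0.4902 0.0125 0.0208]
tote [array([0.4774, 0.2779]), np.float64(300.2174), np.float64(166.3912), np.float64(-6.9219)] 2005
opening 0.0474
50.4
tote25.5.png
tote47.2.png
```

```bash
python3 - <<'E'
from h import *
r=see_tray()
if len(r)==1 and pick_tray(r[0]):
    drop(); bot.hold(1.0); e,c=see_exit()
    for q in e: print([np.round(a,4) for a in q], own(np.r_[q[0],0]).round(3))
    if len(e)==1 and e[0][2]>40 and pick_exit(e[0]):
        t=see_tote(); place(t,-.095)
        see_tote()
print(T())
bot.move_to([.35,-.1,.35],[180,0,0]); bot.hold(.3)
a=imaging.read_camera("scene")["frame"]; b=imaging.read_camera("side")["frame"]
cv2.imwrite("pics/chk.png",cv2.resize(cv2.hconcat([a[100:460,60:520],b[140:480,240:].copy() if 0 else cv2.resize(b[120:480,240:620],(380,360))]),(800,343))[:,:,::-1])
E
```

```text
tray [[0.511, -0.311, 64.867, 49.094, 16.127]]
held 0.0478 20.0 [ 0.5112 -0.3109  0.0101]
opening before drop 0.0473
[array([0.4904, 0.0134]), np.float64(62.6938), np.float64(48.8682), np.float64(-2.781)] [-0.157  0.061  0.   ]
touch False
held 0.0474 20.0 [0.4908 0.0133 0.0209]
tote [array([0.4773, 0.2778]), np.float64(300.4966), np.float64(166.2545), np.float64(-6.8489)] 2007
opening 0.0471
tote [array([0.477 , 0.2777]), np.float64(301.4954), np.float64(166.7324), np.float64(-7.0193)] 2434
72.6
```

View pics/chk.png

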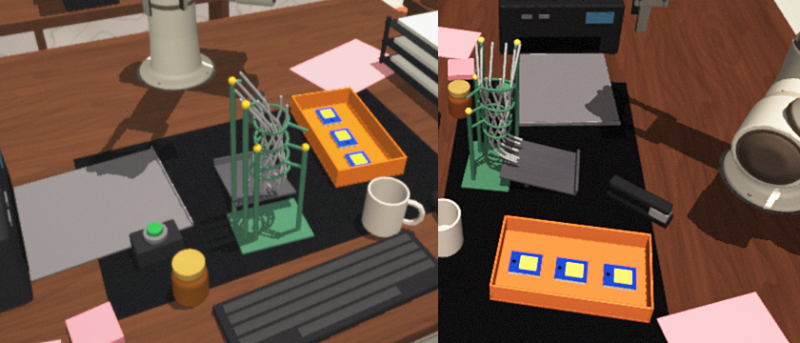

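All three tags lie flat in the tote, blue side up: left panel (327,115), (342,137), (357,159). The printer tray and exit tray are empty, so tag 4 is absent. Next I'll press the button.

```bash
python3 - <<'E'
from h import *
bot.move_to([.55,-.25,.25],[180,0,0]); bot.command_gripper(0); bot.hold(.2)
c=imaging.read_camera("wrist"); H=hsv(c); W=wcloud(c)
m=(H[...,0]>45)&(H[...,0]<75)&(H[...,1]>120)&(W[...,1]<-.15)&(W[...,2]>.05)
b=max(blobs(m,50),key=lambda q:q.sum()); v,u=np.nonzero(b); p=fray(c,np.c_[u,v],.067)[:,:2]; x,y=(p.max(0)+p.min(0))/2; print(x,y,np.ptp(p,axis=0),np.nanmedian(W[b][:,2]))
bot.move_to([x,y,.12],[180,0,0]); bot.move_straight([x,y,.075],.1)
f0=bot.observe()["ft_force"][2]
print("stop",bot.move_straight([x,y,.0585],.02,stop_force=15)); o=bot.observe(); print(o["ee_pos"],o["ft_force"]-[0,0,f0]); bot.hold(.3)
print(bot.observe()["ee_pos"])
bot.move_straight([x,y,.2],.15); bot.move_to([.40,-.25,.3],[180,0,0]); bot.hold(.3)
s=imaging.read_camera("side"); cv2.imwrite("pics/fin.png",s["frame"][:,:,::-1])
H=hsv(s).astype(int); 
for q in blobs(cv2.morphologyEx(blue(H).astype(np.uint8),cv2.MORPH_CLOSE,np.ones((5,5))),150): v,u=np.nonzero(q); print("blue",u.mean().round(),v.mean().round(),q.sum())
print(T())
E
```

```text
0.6387632769013494 -0.2295206152066288 [0.02770743 0.02821046] 0.06635755530950233
stop True
[ 0.63904863 -0.22965977  0.06157088] [-1.00541148  0.97223791  4.40002946]
[ 0.63904812 -0.22961585  0.06140392]
blue 409.0 138.0 334
blue 331.0 396.0 707
blue 380.0 403.0 724
blue 431.0 410.0 759
blue 139.0 468.0 1089
81.3
```

The press stopped on force at 61.4 mm, about 5.5 mm down. I'll press once more, slightly firmer, to be sure, then back off and hand in.

```bash
python3 - <<'E'
from h import *
x,y=.6388,-.2295
bot.move_to([x,y,.12],[180,0,0]); bot.move_straight([x,y,.075],.1)
print("stop",bot.move_straight([x,y,.0590],.02,stop_force=25)); bot.hold(.3); o=bot.observe(); print(o["ee_pos"],o["ft_force"])
bot.move_straight([x,y,.2],.15); bot.move_to([.40,-.25,.3],[180,0,0]); bot.hold(1)
print(bot.observe()["ft_force"],T(),workorder.job_done())
E
```

```text
stop False
[ 0.63919067 -0.22967951  0.06128908] [-4.0846903   2.93271781 12.0104624 ]
the job is handed in; nothing more can be done
[-0.3998907  -1.0782586   0.05597416] 87.4 None
```

The job is handed in: all three tags present (the fourth was absent) went through the twist guide and lay flat in the tote, blue side up, at my last camera check; then the green button was pressed to about 5.5 mm and released, at 87 s; the verdict was not shown.

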